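# Tip a culture dish on the sprung tilt stand to the set mark and let it level

### The arm

A 6-joint arm with a two-finger parallel gripper is mounted at the origin on the work surface. World frame = base frame: x ahead of the robot, y to its left, z up, the work surface at z = 0. Lengths are in m, angles in rad, forces in N, time in s.
With the tool pointing down it reaches from about 0.375 to 0.975 m from the base axis. Payload 3.8 kg.
Tool frame: the origin (TCP) lies midway between the tips of the shut fingers; the grasp point (between the pads) lies 19 mm behind it; z points along the fingers, y is the direction in which the jaws open and shut (so a half turn about z gives the same grasp; the last joint's range is limited). The gripper opens to 85 mm and grips with 20 to 120 N. Pads are 22 mm wide; open, the fingers measure 114 mm over their backs; the gripper's body (76 mm by 85 mm) begins 54 mm behind the grasp point. The pads swing forward as they close: fully open they stand 13 mm farther back than shut.
Start: joints at [-1.169, 0.264, 1.604, -0, 1.274, -0.037], TCP at [0.287, -0.611, 0.231] pointing down, gripper open.
Joint ranges: [-2.63, 2.63], [-0.94, 2.18], [0.31, 2.57], [-1.31, 4.45], [0, 2.66], [-2.55, 2.55]. Speed limits (rad/s): [2.57, 2.57, 3.14, 3.14, 3.14, 3.14].

### API

Orientations are given as a rotation vector (axis times angle).
In Python, from workcell import bot gives the robot as it stands.
- The arm moves only by the tool drive_tool, never from a script. Its argument "deltas" is a list of rows, each an object with "hand": the opening, from 0 (shut) to 1 (fully open); "offset": the shift along the world's x, y, z in cm, a list of three; "angular": the turn, a rotation vector about the world's x, y, z in degrees, a list of three. A call has 1 to 8 rows; each row is the pose to reach, as a shift and turn from the pose commanded when the call began; what a row does not reach only later rows make up. A row lasts 1/8 s, in which the tool goes at most 62.5 mm and 10.7 degrees, less where a joint would pass 70% of its speed; a pose out of reach is approached as far as the arm can. A call with a gripper value outside its range is refused whole. The fingers move at their own pace and stop on an object; "force" is the grip in N (left out, the last holds). Time passes only in rows, so rows that repeat a pose let the fingers close. It gives the time, the measured TCP pose, the force and the opening at its end, in the units of the state.
- bot.read_state(): the state, without advancing time (a new reading comes with each control period).
- bot.read_camera(name): name is "scene" or "top"; returns a dict with "frame" (400x640x3 uint8, blue, green, red), "mtx" (3x3 intrinsics, pixels), "R" (3x3) and "t" (3): a world point X has camera coordinates R X + t. Camera axes: x right, y down, z forward; pixel columns grow to the right and rows downward; lengths in m; the calibration is good to about 2 mm. A picture is of the moment at which its call begins. There is no depth.
- bot.finish_job(): hands the job in, once; it reports no verdict.
The state is a dict: "time": time; "q": joint angles; "joint_vel": joint speeds; "joint_torque": joint torques, N m; "tool_pos": TCP position; "tcp_rot": TCP orientation; "wrist_force": force on the tool from outside, world axes, zero at the start; "torque": the same for the moment, N m; "width": opening from 0.0 (shut) to 1.0 (fully open).
Only numpy, scipy, OpenCV 4.12 (cv2) and the standard library are available. Lean on these libraries where they do the work, as an engineer would, in place of code of your own. Each camera call takes 0.05 s, during which the arm holds its last target. There are 200 camera calls.

### The job

The lidded culture dish on the sprung tilt stand has to be tipped to the set angle so that its corner is washed. With the fingertips, gently press down the blue finger pad at the tray's corner until the black pointer stands at the green index on the arc scale, hold it there for two seconds without pressing on past it, then let go so that the spring brings the tray back level. Pick nothing up: the dish stays in its tray, the green index stays where it is set, and the things around the stand are left alone.

Things in the scene. Friction and masses are not known exactly. Their poses are not given: they have to be found in the camera images.
- pad_top (a point): Centre of the flat top of the blue round finger pad, 34 mm across, that sticks out from the tray's free corner; 82 mm above the table when level. It moves with the tray, about 10 mm down for each 0.1 rad of tilt. Axes: x along the tilt shaft, y from the pad over to the tray, z up. The grey tray rim, 4 mm lower, begins 21 mm from this point; the dish lid, 5 mm higher, about 28 mm.
- tray (a joint): Tilt of the tray in rad: 0 level (held there by the return spring), growing as the pad corner is pressed down, stop at 0.34. Let go anywhere, it swings back to 0 by itself, damped, in about 1 s. Pressing the pad, 99 mm from the shaft, takes about 3 N to start and about 9 N at 0.25 rad, plus about 1 N for each 10 mm/s of pressing speed. The pad is 12 mm thick with over 45 mm of free air below it.
- pointer_tip (a point): Tip of the slim black pointer, 4 mm wide, 141 mm long from the tilt shaft, standing up from the shaft's end at the +x end of the stand. It turns with the tray: upright when level, and as the pad goes down it swings along the white arc scale towards the pad's side, 14 mm for each 0.1 rad.
- index_mark (a point): Green index, a clip 8 mm wide on the arc scale, set between 0.12 and 0.25 rad of tilt. The point is on its centre line where the pointer's tip passes: at the set angle pointer_tip and index_mark coincide. x along the shaft, z radially outward, y along the arc to the pointer's rest place: pointer_tip has positive y in this frame before the mark, negative beyond it.
- index (a joint): Angle in rad at which the green index is clamped: the tray tilt to be reached.
- tray_seat (a point): Point fixed to the tray where the dish's centre belongs; it lies on the tray's middle, 16.5 mm above the shaft axis. Level, it is 78.5 mm above the table.
- dish_center (a point): Centre (half-way up) of the lidded clear culture dish, 128 x 86 x 17 mm, lying loose in the grey tray inside an 8 mm rim. It tilts with the tray.
- stand: White base plate of the fixed tilt stand, 265 x 190 mm, 18 mm high; origin at table height under the tray's middle. x along the tilt shaft (62 mm up), the arc scale at +x; the pad is at about x -37, y -99 mm. Bearing pillars 78 mm high at x -100 and +100 mm; arc scale and pointer at x +110 to +122 mm rise to 210 mm.
- pen: Green and blue marker pen, 142 mm long, 11 mm thick, lying on the table beside the stand; origin under its middle, x along it.
- tally: Steel hand tally counter, round, 48 mm across, 37 mm high, standing near the stand; origin at the centre of its underside.
- amber_bottle: Small amber reagent bottle, 46 mm across, 85 mm high; origin at the centre of its underside.
- slide_box: White slide box with a blue lid, 83 x 37 x 31 mm; origin at the centre of its underside.
- media_bottle: Glass medium bottle with blue cap, 76 mm across, 165 mm high; origin at the centre of its underside.
- flask: Clear culture flask lying flat, red cap, about 145 x 100 x 31 mm; origin on its underside, cap towards its +x.
- tube_rack: Orange rack 105 x 175 mm holding blue-capped tubes, 104 mm high in all; origin at the centre of its underside.
Things that resemble listed ones, but are neither listed nor needed, are in the scene too. What is shaped like the part that bears dish_center but orange or turquoise is not meant.

How it is judged:
By the outcome, as a careful person would: the job done as asked, in the order asked, and still so for the second after the job is handed in, with the robot touching nothing.
It also fails if it takes over 40 s, if anything falls off the work surface, if the arm or the gripper's body presses on something with over 40 N, if the wrist force passes 120 N, or if a joint passes its speed limit or range.

## Working session

There is one attempt and no reset: what is moved stays moved. The work goes in short steps, Python scripts to look and compute and a tool call to move; the robot and the scene stay as the last step left them, time stands still between calls to the robot, and variables do not carry over. Pictures are saved under pics/ and viewed, about 8 in all and at most 12, crops included, and the job is handed in when it is done.

Besides the shell and the picture viewer there is one more tool, called by a JSON object that holds its "op" and its "data", one argument or row to a line. drive_tool: Moves the arm, as the interface text tells. Its arguments: {"type":"object","properties":{"deltas":{"type":"array"},"force":{"type":"number"}},"required":["deltas"]}

```bash
mkdir -p pics; cat > h.py <<'E'
import numpy as np, cv2
from workcell import bot
def ray(c,u,v):
    d=c['R'].T@np.linalg.inv(c['mtx'])@np.array([u,v,1.]); o=-c['R'].T@c['t']; return o,d
def atz(c,u,v,z):
    o,d=ray(c,u,v); return o+d*(z-o[2])/d[2]
def proj(c,X):
    p=c['mtx']@(c['R']@np.asarray(X)+c['t']); return p[:2]/p[2]
E
python3 - <<'E'
from h import *
for n in ('scene','top'):
    c=bot.read_camera(n); cv2.imwrite(f'pics/{n}0.png',c['frame'])
    np.savez(f'{n}0.npz',**c); print(n,-c['R'].T@c['t'])
s=bot.read_state();print(s)
E
```

```text
scene [0.9798192  0.76355633 1.11646698]
top [0.39564625 0.03212358 1.27304207]
{'time': 0.1, 'q': array([-1.16893049e+00,  2.64712649e-01,  1.60529609e+00, -1.97211928e-06,
        1.27372012e+00, -3.69075703e-02]), 'joint_vel': array([-0.00055256,  0.00035153, -0.00300374,  0.00163959,  0.00078717,
        0.00159834]), 'joint_torque': array([ 2.10215976e-04, -5.16707611e+01, -3.68590415e+01, -6.63799051e-05,
        6.29363189e-03, -1.62473947e-05]), 'tool_pos': array([ 0.28648018, -0.61042101,  0.23003139]), 'tcp_rot': array([-3.06424184e+00, -6.83251925e-01,  6.11428754e-04]), 'wrist_force': array([-0.34054554, -0.44470776, -0.67910042]), 'torque': array([ 0.01770194,  0.01768934, -0.00326009]), 'width': 1.0011491497004161}
```

View pics/scene0.png

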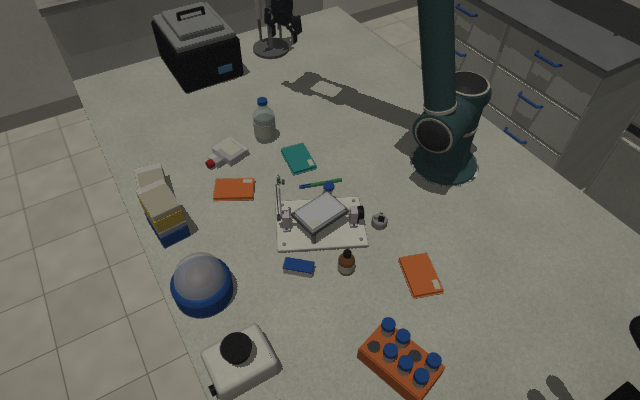

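View pics/top0.png

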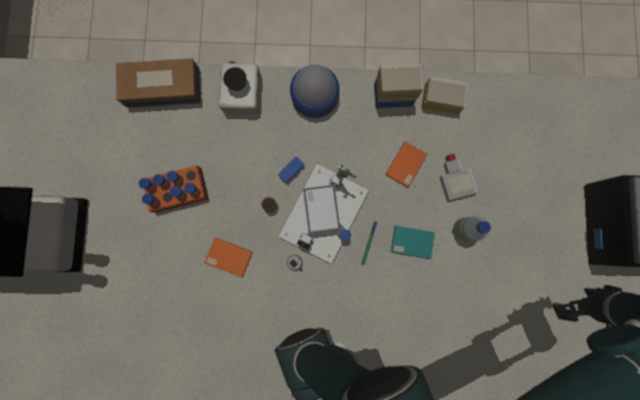

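Scene: stand at about (322,222) with the tray on it, pad at (328,187), pointer and arc at (280,185). Top: stand at (323,213), pad at (345,235), arc at (343,180).
Things that could be taken for the pad (top view): the blue disc (345,235), slide box lid (291,170), tube caps (170,185), media bottle cap (483,227). The only one attached to the grey tray's corner is (345,235). I'll check it close up.

```bash
python3 - <<'E'
import cv2,numpy as np
s=cv2.imread('pics/scene0.png')[165:260,260:390]; t=cv2.imread('pics/top0.png')[155:275,270:390]
s=cv2.resize(s,(780,570),interpolation=cv2.INTER_CUBIC)
t=cv2.resize(t,(600,600),interpolation=cv2.INTER_CUBIC)
cv2.imwrite('pics/s0c.png',s);cv2.imwrite('pics/t0c.png',t)
E
```

```text
(no output)
```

View pics/s0c.png

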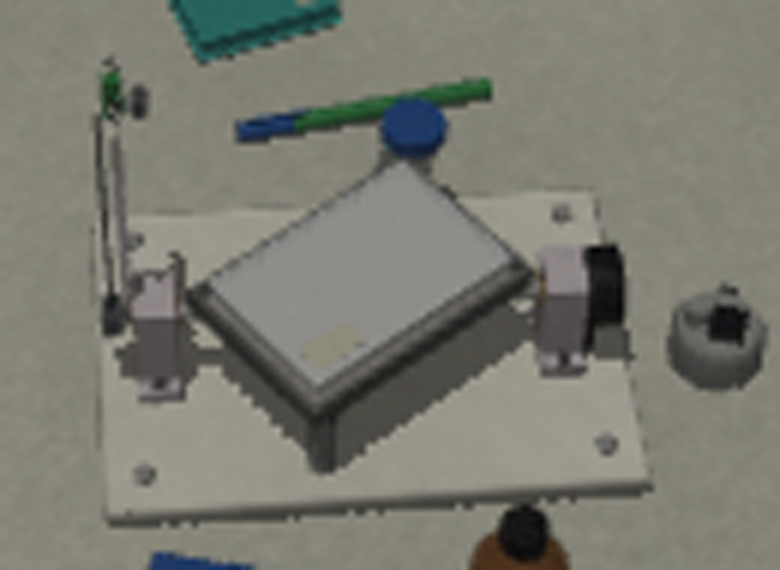

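View pics/t0c.png

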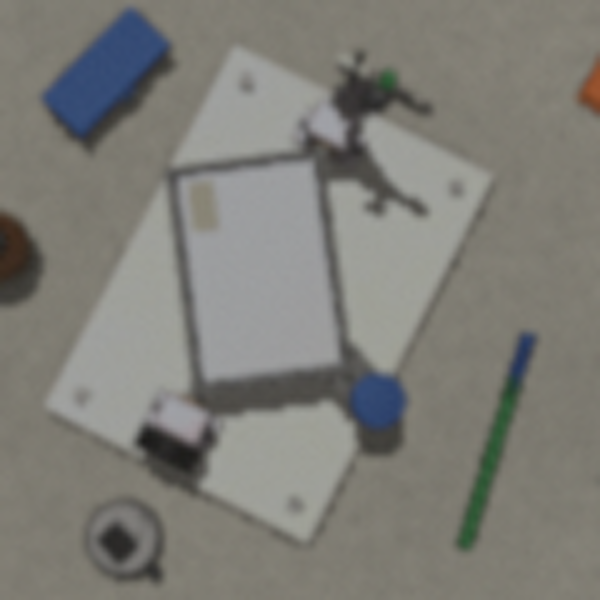

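The close crop confirms the pad: a blue disc on an arm from the grey tray's corner (scene ≈ (329,185), top ≈ (345.6,235)). The green index is at scene ≈ (278.7,180) and top ≈ (347,170.6). The pen lies just outboard of the pad. Next, the stand frame and the index angle.

```bash
cat >> h.py <<'E'
from scipy.optimize import least_squares
E
python3 - <<'E'
from h import *
T=dict(np.load('top0.npz'));S=dict(np.load('scene0.npz'))
t=lambda x,y:(270+x/5-.4,155+y/5-.4); s=lambda x,y:(260+x/6-.4,165+y/6-.4)
# base corners at z=.018, stand coords; +x toward arc, y from pad to tray
ct=[t(237,45),t(494,177),t(308,545),t(47,405)]
P=np.array([atz(T,*p,.018) for p in ct]); print(P[:,:2]); print([np.linalg.norm(P[i]-P[(i+1)%4]) for i in range(4)])
cs=[s(112,515),s(105,213),s(595,192),s(648,482)]
Q=np.array([atz(S,*p,.018) for p in cs]); print(Q[:,:2])
M=(P+Q)/2
ex=((M[0]+M[1])-(M[2]+M[3])); ex/=np.linalg.norm(ex); ang=np.arctan2(ex[1],ex[0]); ey=np.array([-ex[1],ex[0],0])
c0=M.mean(0)*[1,1,0]; print('centre',c0,'ang',ang)
# pad triangulated & at z
pt=atz(T,*t(378,401),.082); ps=atz(S,*s(414,122),.082); print('pad',pt,ps,[( (p-c0)@ex,(p-c0)@ey) for p in (pt,ps)])
for C,n,u in((T,'t',t(386,78)),(S,'s',s(112,92))):
    o,d=ray(C,*u); L=ex*.116
    # intersect with plane stand x=.116
    for X in(.110,.116,.122):
        k=(X-(o-c0)@ex)/(d@ex); p=o+k*d; y=(p-c0)@ey; z=p[2]-.062; print(n,X,y,z,np.hypot(y,z),'ang',np.arctan2(-y,z))
A=[t(386,78),s(112,92)]
f=lambda X:np.r_[proj(T,X)-A[0],proj(S,X)-A[1]]
r=least_squares(f,[.5,0,.2]); p=r.x;print('idx',p,r.fun,(p-c0)@ex,(p-c0)@ey,np.hypot((p-c0)@ey,p[2]-.062),np.arctan2(-(p-c0)@ey,p[2]-.062))
np.savez('stand.npz',c0=c0,ex=ex,ey=ey)
for n,C in(('t',T),('s',S)):
  for a in(0,.12,.18,.25):
    print(n,a,proj(C,c0+ex*.116-ey*.141*np.sin(a)+[0,0,.062+.141*np.cos(a)]))
E
```

```text
[[ 0.6656287   0.04575036]
 [ 0.58475093 -0.12046452]
 [ 0.34976833 -0.00758797]
 [ 0.43222332  0.15826608]]
[np.float64(0.1848475094683224), np.float64(0.26068743041903625), np.float64(0.18521984305438208), np.float64(0.2591097442962964)]
[[ 0.66549893  0.05139245]
 [ 0.57915287 -0.1205309 ]
 [ 0.34933065 -0.00365742]
 [ 0.43318066  0.16445424]]
centre [0.5074418  0.02095279 0.        ] ang -0.45506832897866434
pad [ 0.43810935 -0.04523595  0.082     ] [ 0.43851888 -0.04460515  0.082     ] [(np.float64(-0.03318503440008124), np.float64(-0.08992602798331463)), (np.float64(-0.03309443282278919), np.float64(-0.08917943219777709))]
t 0.11 -0.009196433639707098 0.1792104974182252 0.17944630611014883 ang 0.05127140409421625
t 0.116 -0.008363107695609762 0.15045906826124883 0.150691316247392 ang 0.05552680146690723
t 0.122 -0.007529781751512406 0.12170763910427268 0.12194034209219398 ang 0.061789027837187656
s 0.11 0.3054240912237505 0.4632505166614436 0.5548737844653938 ang -0.582889801443014
s 0.116 0.022878791005590815 0.16979011474857425 0.17132461044523498 ang -0.133940724746664
s 0.122 -0.25966650921256806 -0.12367028716429446 0.2876126491202008 ang 2.015276965213074
idx [ 0.60960543 -0.03776566  0.20025055] [-0.21745714  0.28093714 -0.34560889 -0.07524065] 0.11757469601662006 -0.007839398901642968 0.13847263564472095 0.0566436289332238
t 0 [343.8392391 169.4735376]
t 0.12 [349.30229509 172.37388856]
t 0.18 [351.98534365 173.86231856]
t 0.25 [355.05136315 175.6180144 ]
s 0 [278.53686301 181.21043966]
s 0.12 [278.37076993 177.00450991]
s 0.18 [278.30313353 175.14382596]
s 0.25 [278.23747104 173.18735929]
```

```bash
python3 - <<'E'
from h import *
T=dict(np.load('top0.npz'));S=dict(np.load('scene0.npz'))
t=lambda x,y:(270+x/5-.4,155+y/5-.4); s=lambda x,y:(260+x/6-.4,165+y/6-.4)
d=np.load('stand.npz');c0,ex,ey=d['c0'],d['ex'],d['ey']
loc=lambda p:np.round([(p-c0)@ex,(p-c0)@ey],4)
L1=np.mean([atz(T,*t(*p),.087) for p in((175,175),(315,158),(343,365),(202,382))],0)
L2=np.mean([atz(S,*s(*p),.087) for p in((207,292),(402,160),(522,268),(318,388))],0)
print('lid',loc(L1),loc(L2))
print('pillars',[loc(atz(T,*t(*p),.078)) for p in((325,127),(182,420))],[loc(atz(S,*s(*p),.078)) for p in((158,287),(567,262))])
B=cv2.resize(T['frame'][158:188,328:368],(640,480),interpolation=cv2.INTER_CUBIC)
A=cv2.resize(S['frame'][168:228,268:298],(300,600),interpolation=cv2.INTER_CUBIC)
o=np.zeros((600,800,3),np.uint8); o[:480,:480]=B[:,:480]; o[:,490:790]=A
cv2.imwrite('pics/arc0.png',cv2.convertScaleAbs(o,alpha=1.4))
E
```

```text
lid [0.0032 0.0095] [0.002  0.0141]
pillars [array([0.0998, 0.0145]), array([-0.0973,  0.0085])] [array([0.1008, 0.0069]), array([-0.0985,  0.0055])]
```

View pics/arc0.png

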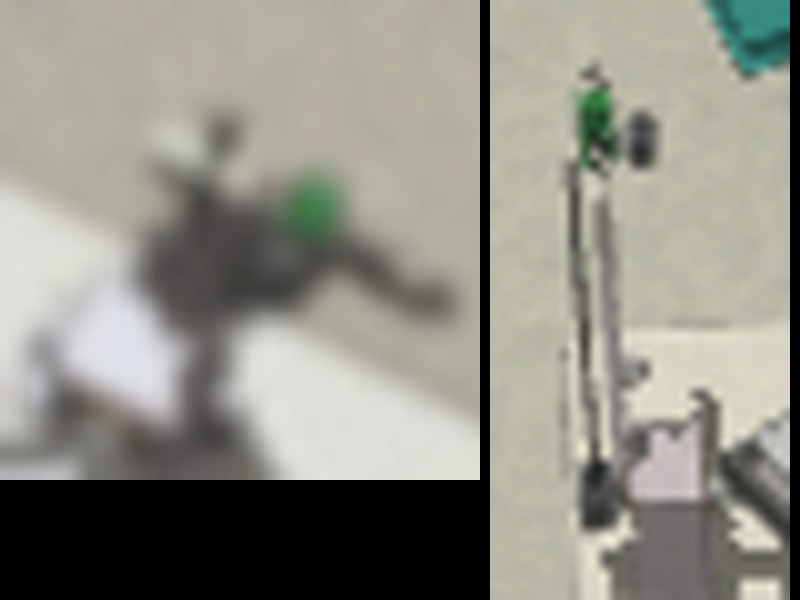

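Taking the pad, lid and pillars together, the shaft is about 9 mm to +y of the plate's centre. With that, the pad comes out at (-35,-99) mm, which matches the given figures. The index is then at about 0.125 rad, radius 139 mm, x 115 mm. In the arc crop the green clip is at top (347.5,171) and scene (278.6,180), with the pointer tip at scene ≈ (276,184.5). Approaching now with the fingers shut and the jaw axis along the shaft.

{"op": "drive_tool", "data": {
  "deltas": [
    {"hand":0,"offset":[1.3,5,0],"angular":[0,0,5]},
    {"hand":0,"offset":[2.7,10,0],"angular":[0,0,10]},
    {"hand":0,"offset":[4,15,0],"angular":[0,0,15]},
    {"hand":0,"offset":[5.3,20,0],"angular":[0,0,20]},
    {"hand":0,"offset":[6.6,25,0],"angular":[0,0,25]},
    {"hand":0,"offset":[8,30,0],"angular":[0,0,30]},
    {"hand":0,"offset":[9.3,35,0],"angular":[0,0,35]},
    {"hand":0,"offset":[10.6,40,0],"angular":[0,0,38.8]}
  ]
}}

```text
time: 1.1
tool_pos: [0.3926, -0.2093, 0.2309]
tcp_rot: [-2.663, -1.666, -0.0]
wrist_force: [0.3, -0.2, -0.1]
width: -0.003
```

{"op": "drive_tool", "data": {
  "deltas": [
    {"hand":0,"offset":[1.3,5,0],"angular":[0,0,0]},
    {"hand":0,"offset":[2.7,10,-2],"angular":[0,0,0]},
    {"hand":0,"offset":[4,14,-5],"angular":[0,0,0]},
    {"hand":0,"offset":[4.4,16.4,-9],"angular":[0,0,0]},
    {"hand":0,"offset":[4.4,16.4,-12],"angular":[0,0,0]},
    {"hand":0,"offset":[4.4,16.4,-13],"angular":[0,0,0]},
    {"hand":0,"offset":[4.4,16.4,-13],"angular":[0,0,0]}
  ]
}}

```text
time: 1.98
tool_pos: [0.4363, -0.0472, 0.1009]
tcp_rot: [-2.665, -1.662, 0.002]
wrist_force: [0.2, 0.2, 0.4]
width: 0.001
```

```bash
python3 - <<'E'
from h import *
o=[]
for n in ('scene','top'):
    c=bot.read_camera(n); np.savez(f'{n}1.npz',**c)
    x,y=(270,160) if n=='scene' else (310,190)
    o.append(cv2.resize(c['frame'][y:y+70,x:x+ 50 if 0 else x+66],(396,420),interpolation=cv2.INTER_CUBIC))
cv2.imwrite('pics/appr.png',np.hstack(o))
s=bot.read_state();print(s['time'],s['tool_pos'],s['tcp_rot'],s['wrist_force'],s['width'])
S=dict(np.load('scene1.npz'));T=dict(np.load('top1.npz'));print(proj(S,s['tool_pos']),proj(T,s['tool_pos']))
E
```

```text
2.075 [ 0.43780314 -0.04758946  0.10249938] [2.66456060e+00 1.66168354e+00 2.38665970e-03] [ 0.43718539 -0.33631733  1.00090545] -0.0026753079128586594
[328.49738819 179.56748676] [346.45882864 234.68915262]
```

View pics/appr.png

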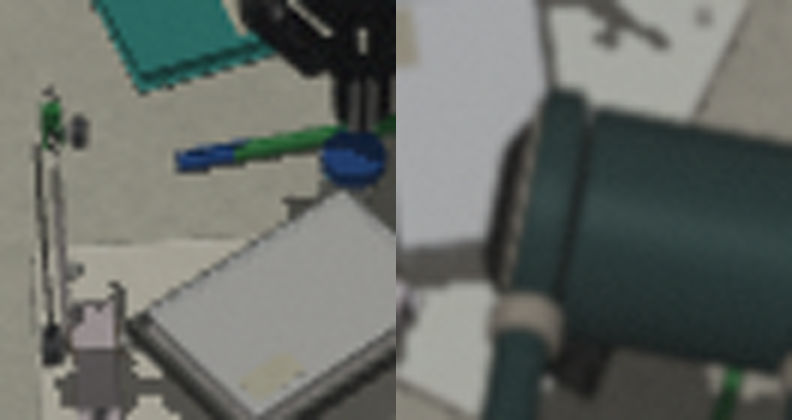

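The scene crop shows the closed fingertips (≈ (330,178)) right above the pad (329,186), clear of tray and pen; the arm hides the pad from the top camera, but not the arc. Descending to contact.

{"op": "drive_tool", "data": {
  "deltas": [
    {"hand":0,"offset":[0,0,-0.6],"angular":[0,0,0]},
    {"hand":0,"offset":[0,0,-1.2],"angular":[0,0,0]},
    {"hand":0,"offset":[0,0,-1.5],"angular":[0,0,0]},
    {"hand":0,"offset":[0,0,-1.65],"angular":[0,0,0]},
    {"hand":0,"offset":[0,0,-1.75],"angular":[0,0,0]},
    {"hand":0,"offset":[0,0,-1.85],"angular":[0,0,0]},
    {"hand":0,"offset":[0,0,-1.95],"angular":[0,0,0]},
    {"hand":0,"offset":[0,0,-1.95],"angular":[0,0,0]}
  ]
}}

```text
time: 3.08
tool_pos: [0.4369, -0.0471, 0.082]
tcp_rot: [2.665, 1.663, 0.0]
wrist_force: [-0.4, 0.1, 2.2]
width: 0.002
```

{"op": "drive_tool", "data": {
  "deltas": [
    {"hand":0,"offset":[0,0,-0.1],"angular":[0,0,0]},
    {"hand":0,"offset":[0,0,-0.2],"angular":[0,0,0]},
    {"hand":0,"offset":[0,0,-0.3],"angular":[0,0,0]},
    {"hand":0,"offset":[0,0,-0.4],"angular":[0,0,0]},
    {"hand":0,"offset":[0,0,-0.5],"angular":[0,0,0]},
    {"hand":0,"offset":[0,0,-0.6],"angular":[0,0,0]},
    {"hand":0,"offset":[0,0,-0.6],"angular":[0,0,0]},
    {"hand":0,"offset":[0,0,-0.6],"angular":[0,0,0]}
  ]
}}

```text
time: 4.08
tool_pos: [0.4369, -0.0472, 0.0758]
tcp_rot: [2.665, 1.663, 0.0]
wrist_force: [-2.3, -2.5, 3.8]
width: -0.003
```

```bash
cat > look.py <<'E'
import sys
from h import *
k=sys.argv[1]; o=[]
for n in ('scene','top'):
    f=[]
    for i in range(4):
        c=bot.read_camera(n); f.append(c['frame'].astype(float))
    c['avg']=np.mean(f,0); np.savez(f'{n}{k}.npz',**c)
    x,y,w,h=(266,168,24,36) if n=='scene' else (326,158,36,36)
    a=c['avg'][y:y+h,x:x+w]; r=dict(np.load(f'{n}1.npz'))['frame'].astype(float)[y:y+h,x:x+w]
    for m in (r,a): o.append(cv2.resize(np.clip(m*1.4,0,255).astype(np.uint8),None,fx=9 if n=='scene' else 10,fy=9 if n=='scene' else 10,interpolation=cv2.INTER_CUBIC))
A=np.hstack(o[:2]);B=np.hstack(o[2:])
A=cv2.copyMakeBorder(A,0,max(0,600-A.shape[0]),0,0,cv2.BORDER_CONSTANT)
B=cv2.resize(B,(800-A.shape[1],(800-A.shape[1])//2)) ;B=cv2.copyMakeBorder(B,0,A.shape[0]-B.shape[0],0,0,cv2.BORDER_CONSTANT)
cv2.imwrite(f'pics/look{k}.png',np.hstack([A,B])[:400])
s=bot.read_state();print(s['time'],s['tool_pos'],s['wrist_force'])
E
python3 look.py 2
```

```text
4.475 [ 0.43694215 -0.04710093  0.07586964] [-1.52595919 -3.15759875  4.96187018]
```

View pics/look2.png

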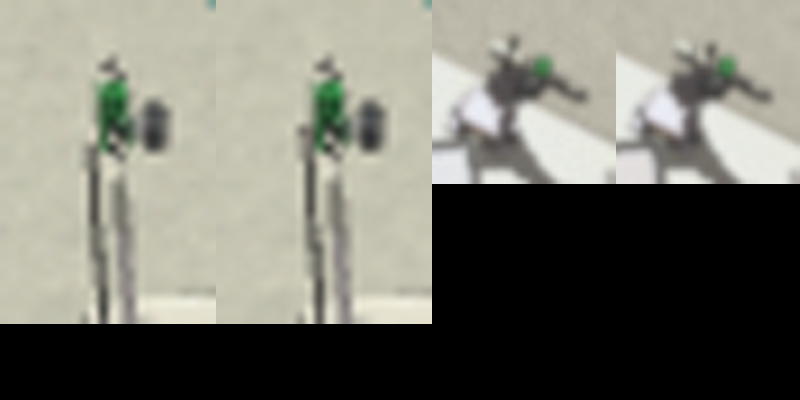

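```bash
cat > meas.py <<'E'
import sys
from h import *
np.set_printoptions(linewidth=220,precision=1,suppress=True)
T=dict(np.load('top1.npz'));N=dict(np.load(f'top{sys.argv[1]}.npz'))
d=np.load('stand.npz');c0,ex,ey=d['c0']+.0095*d['ey']+.002*d['ex'],d['ex'],d['ey']
r=T['frame'].astype(float);a=N['avg']
g=lambda m:(m[...,1]-.5*m[...,0]-.5*m[...,2])[160:185,330:365]
for m in(r,a):
    w=np.clip(g(m)-15,0,None);yy,xx=np.mgrid[160:185,330:365]
    print('green',(w*xx).sum()/w.sum(),(w*yy).sum()/w.sum())
D=(r-a).mean(2)[160:180,334:358]; print('cols from 334, rows from 160');print(D.round().astype(int))
for X in(.112,.116,.120):
  for al in(0,.06,.12,.15): print(X,al,proj(T,c0+ex*X-ey*.141*np.sin(al)+[0,0,.062+.141*np.cos(al)]),end=' ')
  print()
E
python3 meas.py 2
```

```text
green 347.1294117647059 170.5607843137255
green 347.12307692307695 170.54326923076923
cols from 334, rows from 160
[[ -1   0   0   1   0  -1   0  -1   0   1  -1   0   0   0  -1   1   1   0   0   0  -1   0  -1  -1]
 [  0   0   0   0   0   2   0   0  -1   0   1   0   0   0   0   0   1  -1  -1  -1   0  -1  -2   1]
 [  0   1   1   1   0  -1   1  -1   0   2   0   0   0   1   0   0   0   1   1   0   0   0   1   0]
 [  0   0  -1   1   1   1   0  -3  -1   1   1  -1   0   1  -2   1   0   0  -1   0   1   0   1   0]
 [  0   0   0   0  -1   0  -4 -12 -11  -3  -1   0   0  -2  -1   0  -1   1  -1  -1   0   0   1   0]
 [  0   0   0  -1   0  -2  -8 -27 -29  -9   4   4   1   0   1   0  -1   0   1  -2  -2   0   0   0]
 [ -1  -1   1   0   0   0 -10 -36 -37  -1  23  20   4   0   0  -2   1   1  -1   1   1   0  -1   0]
 [  1   1   1  -1   1   0  -6 -23 -22  21  52  35   6   1   1   0   1   0   0  -1   0   0   1  -1]
 [  0   1  -1   0   0   0  -2  -8  -2  25  47  30   4  -1   0   0  -1   0   0   1  -1   1   0   1]
 [ -1   1  -1   0  -2  -3  -4  -2   5  14  21  12   3  -1   0  -1   0   0   0   1   1   1  -1 
[... 584 characters left out ...]
1   0  -2   1]
 [  0   1   0   0   0   0  -1   0  -1   1   0  -1   0   1  -2  -1   0   0  -1   0  -2  -1   0  -1]
 [ -1  -1   1  -1   0   0   1   1   0   0   0   0   0   1   1  -1   0   0   1   1   0   0   2  -1]
 [  0   1  -1   0   1   2   0   1   1   0  -1   0   0   0   0   0   0   1   1   0   0   0   0   0]
 [  1   0   1  -1   0   0   0  -1   0   1   1   0  -1   1   0   0   0  -1   0   1   0   0  -2   0]]
0.112 0 [340.4 168.5] 0.112 0.06 [343.2 170. ] 0.112 0.12 [345.9 171.4] 0.112 0.15 [347.2 172.2] 
0.116 0 [341.1 167.2] 0.116 0.06 [343.8 168.7] 0.116 0.12 [346.5 170.1] 0.116 0.15 [347.9 170.9] 
0.12 0 [341.8 166. ] 0.12 0.06 [344.5 167.4] 0.12 0.12 [347.2 168.9] 0.12 0.15 [348.6 169.6]
```

{"op": "drive_tool", "data": {
  "deltas": [
    {"hand":0,"offset":[0,0,-0.1],"angular":[0,0,0]},
    {"hand":0,"offset":[0,0,-0.2],"angular":[0,0,0]},
    {"hand":0,"offset":[0,0,-0.3],"angular":[0,0,0]},
    {"hand":0,"offset":[0,0,-0.4],"angular":[0,0,0]},
    {"hand":0,"offset":[0,0,-0.5],"angular":[0,0,0]},
    {"hand":0,"offset":[0,0,-0.5],"angular":[0,0,0]}
  ]
}}

```text
time: 5.22
tool_pos: [0.4368, -0.0474, 0.0709]
tcp_rot: [2.664, 1.663, -0.001]
wrist_force: [-1.9, -6.3, 6.3]
width: -0.001
```

```bash
python3 look.py 3; python3 meas.py 3; python3 - <<'E'
from h import *
S=dict(np.load('scene3.npz'));T=dict(np.load('top3.npz'))
a=cv2.resize(np.clip(S['avg'][170:200,268:288]*1.4,0,255).astype(np.uint8),(380,570),interpolation=cv2.INTER_CUBIC)
b=cv2.resize(np.clip(T['avg'][160:180,334:356]*1.4,0,255).astype(np.uint8),(418,380),interpolation=cv2.INTER_CUBIC)
b=cv2.copyMakeBorder(b,0,190,0,0,cv2.BORDER_CONSTANT)
cv2.imwrite('pics/z3.png',np.hstack([a,b]))
E
```

```text
5.625 [ 0.43676797 -0.04745354  0.07093022] [-2.85523362 -5.37795118  5.23637916]
green 347.1294117647059 170.5607843137255
green 347.10018214936247 170.4945355191257
cols from 334, rows from 160
[[  0   1   0   0   0  -1  -1  -1   0   1  -1  -1   0   0  -1   0   1   0   0   0  -1   0  -1   0]
 [  0   0   0   0   0   2   0   0  -1  -1   1   0   0   0   0  -1   0  -1  -1   0   0  -1  -1   0]
 [  1   1   0   1   0  -1   0   0   0   1   0   1   0   0  -1   0   0   0   1   0   0   0   2   0]
 [  0   0  -1   0   1   1   1  -3   0   1   0  -1   1   1  -1   1   0   0   0   0   1   0   1   0]
 [  0   0  -1   0   0   0  -4 -12 -11  -4  -1   1   0  -2  -1  -1   0   1  -2  -2   0  -1   0   0]
 [  0   0   0  -1   0  -2  -9 -27 -29 -11  -1   0   0   0   1   0  -1   0   1  -2  -2   1   0   0]
 [ -1  -1   1   0   0   0 -10 -35 -40 -13  -2   1   3   4   0  -1   1   1   0   1   1   0   0   0]
 [  0   1   1  -1   1   0  -5 -23 -29  -6   2   9  21  23  11   2   1   1   0  -1   0   0   1  -1]
 [  0   1  -1  -1   1   0  -2 -10 -11  -3   6  25  41  36  16   2  -1   0   0   0  -2   1  -1   1]
 [ -1   1   0
[... 665 characters left out ...]
0  -1  -2   1]
 [  0   1   0   0   0  -1  -1   2  -1   1   0  -1   0   0  -1  -1   0   0   0   0  -1  -1   1   0]
 [ -1   0   1  -2   1   1   0   0   0   0   0   0  -1   2   1   0   1   0   1   1  -1   1   1   0]
 [  0   1  -1  -1   0   1   0  -1   1   1  -1   0   0   0   0   0  -2   1   1   1   0   0   0   1]
 [  0   0   1  -1   0   0   0  -1   0   1   0   0  -1   0   1  -1   0  -1   0   0   0   0  -1  -1]]
0.112 0 [340.4 168.5] 0.112 0.06 [343.2 170. ] 0.112 0.12 [345.9 171.4] 0.112 0.15 [347.2 172.2] 
0.116 0 [341.1 167.2] 0.116 0.06 [343.8 168.7] 0.116 0.12 [346.5 170.1] 0.116 0.15 [347.9 170.9] 
0.12 0 [341.8 166. ] 0.12 0.06 [344.5 167.4] 0.12 0.12 [347.2 168.9] 0.12 0.15 [348.6 169.6]
```

View pics/z3.png

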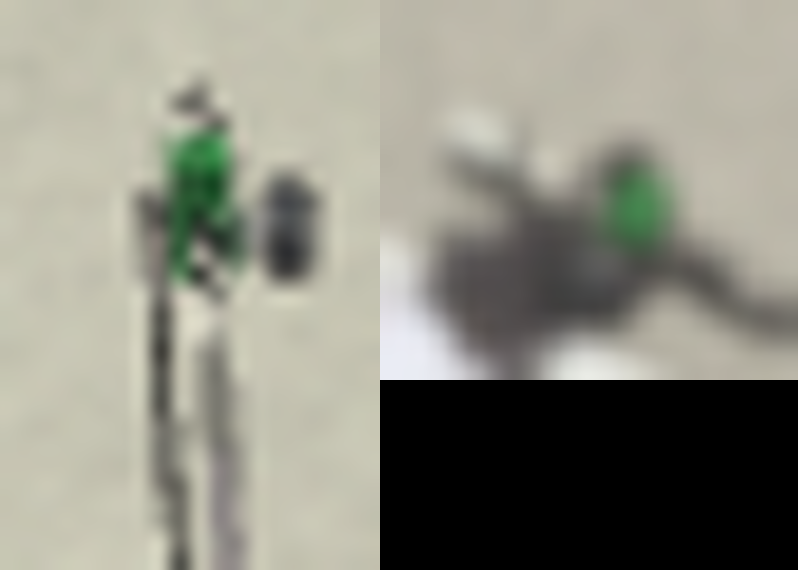

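Scene half: pointer tip at ≈ (275.9,180.3), just beside the lower half of the green clip. Top half: pointer at ≈ (346.3,168.2), just short of the green centre (347.1,170.5). That leaves about 1.8 px along the arc, or roughly 0.035 rad. Pressing another 2.5 mm slowly.

{"op": "drive_tool", "data": {
  "deltas": [
    {"hand":0,"offset":[0,0,-0.07],"angular":[0,0,0]},
    {"hand":0,"offset":[0,0,-0.14],"angular":[0,0,0]},
    {"hand":0,"offset":[0,0,-0.2],"angular":[0,0,0]},
    {"hand":0,"offset":[0,0,-0.25],"angular":[0,0,0]},
    {"hand":0,"offset":[0,0,-0.25],"angular":[0,0,0]}
  ]
}}

```text
time: 6.25
tool_pos: [0.4367, -0.0476, 0.0684]
tcp_rot: [2.664, 1.664, -0.001]
wrist_force: [-2.6, -6.6, 5.9]
width: -0.002
```

```bash
python3 look.py 4; python3 meas.py 4 | sed -n 2,16p; python3 - <<'E'
from h import *
# pointer tip windows: darkening centroid, top; scene edge
r=dict(np.load('top1.npz'))['frame'].astype(float)
for k in(2,3,4):
    D=np.clip((r-dict(np.load(f'top{k}.npz'))['avg']).mean(2)[164:173,342:352]-3,0,None);yy,xx=np.mgrid[164:173,342:352]
    print(k,'top',(D*xx).sum()/D.sum(),(D*yy).sum()/D.sum())
    print('scene col', dict(np.load(f'scene{k}.npz'))['avg'].mean(2)[174:190,274:278].min(1).round())
S=dict(np.load('scene4.npz'));T=dict(np.load('top4.npz'))
a=cv2.resize(np.clip(S['avg'][170:200,268:288]*1.4,0,255).astype(np.uint8),(380,570),interpolation=cv2.INTER_CUBIC)
b=cv2.resize(np.clip(T['avg'][160:180,334:356]*1.4,0,255).astype(np.uint8),(418,380),interpolation=cv2.INTER_CUBIC)
b=cv2.copyMakeBorder(b,0,190,0,0,cv2.BORDER_CONSTANT)
cv2.imwrite('pics/z4.png',np.hstack([a,b]))
E
```

```text
6.65 [ 0.43670719 -0.04759442  0.06847903] [-3.2217941  -5.84391362  5.51357785]
green 347.1424528301887 170.50471698113208
cols from 334, rows from 160
[[  0   0   0   0   0  -1  -1  -1   0   0  -1  -1   0   0  -2   1   0   0   0  -1  -1   0   0   0]
 [  1   0   0   0   0   1   0   0  -1  -1   1   0   0   0   0   0   1  -1  -1   0   1   0  -1   0]
 [  0   1   0   1   0  -1   1   0   1   2   0   1   0   1   0   0  -1   0   0   0   0   0   1   1]
 [ -1   0  -1   0   1   0   1  -2  -1   1   1  -1   0   0   0   1   0   0   0   0   1  -1   0   1]
 [  0   0  -1  -1   0  -1  -4 -11 -11  -3  -1   1   0  -2  -1   0   0   0  -1  -2   0  -1   0   0]
 [  0   0   0   0   0  -2  -9 -27 -30 -10   0   1   0   1   1   0  -1   0   1  -2  -2   0   1  -1]
 [ -2   0   0   0   0   0 -10 -36 -39 -13  -1   0   0   0  -2  -2   0   0   0   1   1   0   0   0]
 [  0   1   0  -1   1   0  -5 -24 -29  -6   0   0  -1   2   4   4   1   0   0  -1   0   1   1   0]
 [  0   1  -1   0   0   0  -1 -10 -11  -4  -1   0   0   6  15  12   2  -1   0   1   0   0  -1   1]
 [  0   0  -1   0  -2  -4  -4  -3   0   0   0  -1   0   7  16  10   3   0   0   0   1   0  -1   0]
 [  0   1   1   0  -6 -21 -27  -6   1   1   1   1   2   3   4   2   0  -1   2   1  -1  -1   0   0]
 [  0   0   0  -1 -11 -31 -36 -12   1   1   1   0   0  -1   0   0   1   0   0   1   1   0  -2   0]
 [ -1  -1   1  -2  -8 -22 -20  -4   2   2   1  -1   0   1  -3  -1   0   0   0  -1   0  -1   0   0]
2 top 344.1449970041941 167.50059916117436
scene col [134.  87. 135.  98.  65.  51.  53.  52.  48.  51.  79.  77.  59.  59.
  59.  59.]
3 top 346.27649615513207 168.15780675359414
scene col [134.  88. 134.  98.  65.  51.  48.  44.  48.  51.  78.  81.  59.  58.
  44.  60.]
4 top 348.1840390879478 168.45928338762212
scene col [134.  88. 135.  98.  66.  46.  47.  45.  49.  50.  77.  60.  59.  59.
  58.  59.]
```

View pics/z4.png

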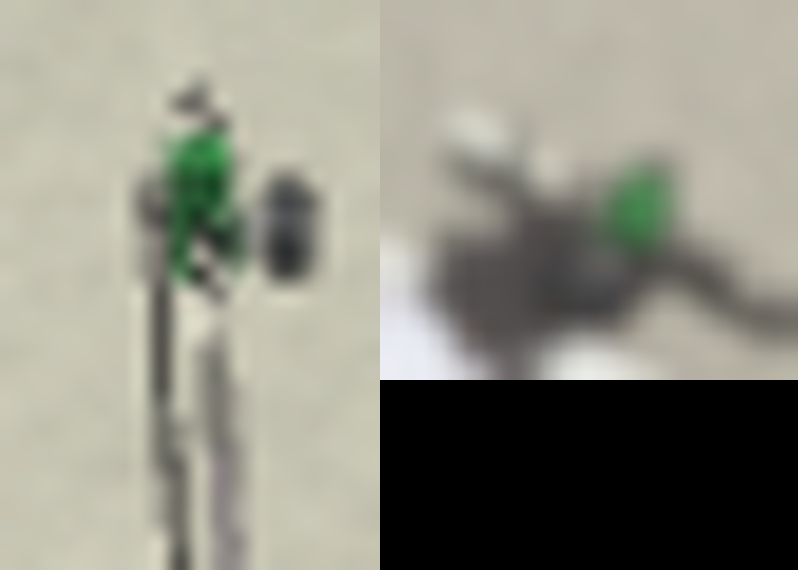

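The top view shows the pointer now tucked behind the green clip, its remaining dark edge in line with the clip's centre (within ~0.3 px). The scene view shows the tip beside the clip's middle. By TCP depth about 0.003 rad remains, so I'm adding 0.3 mm and holding.

{"op": "drive_tool", "data": {
  "deltas": [
    {"hand":0,"offset":[0,0,-0.03],"angular":[0,0,0]},
    {"hand":0,"offset":[0,0,-0.03],"angular":[0,0,0]},
    {"hand":0,"offset":[0,0,-0.03],"angular":[0,0,0]},
    {"hand":0,"offset":[0,0,-0.03],"angular":[0,0,0]},
    {"hand":0,"offset":[0,0,-0.03],"angular":[0,0,0]},
    {"hand":0,"offset":[0,0,-0.03],"angular":[0,0,0]},
    {"hand":0,"offset":[0,0,-0.03],"angular":[0,0,0]},
    {"hand":0,"offset":[0,0,-0.03],"angular":[0,0,0]}
  ]
}}

```text
time: 7.65
tool_pos: [0.4367, -0.0476, 0.0682]
tcp_rot: [2.664, 1.664, -0.001]
wrist_force: [-3.1, -5.7, 6.2]
width: 0.001
```

```bash
python3 look.py 5; python3 meas.py 5 | sed -n 8,14p; python3 - <<'E'
from h import *
np.set_printoptions(linewidth=200,suppress=True)
# pointer bar in scene (below clip): column centroid of darkness vs step, and full scene diff vs rest
r=dict(np.load('scene1.npz'))['frame'].astype(float)
for k in(2,3,4,5):
    a=dict(np.load(f'scene{k}.npz'))['avg']; print(k);print((r-a).mean(2)[176:188,272:280].round().astype(int).T)
E
```

```text
8.05 [ 0.43670322 -0.04760803  0.06818722] [-3.60065737 -6.09474765  6.24500159]
 [  0   0  -1   0   0   0  -5 -11 -11  -3  -1   1   0  -2   0   0  -1   1  -1  -1   1  -1   1   1]
 [  0   1   0  -1   0  -1  -9 -27 -30 -10   0   0   0   0   1   0  -1   0   2  -2  -2   0   0   0]
 [ -1   0   1   0   0   0 -10 -35 -39 -13  -2   1   1   0  -2  -1   1   0   0   1   2   0   0   0]
 [  0   0   0  -1   1   0  -6 -24 -29  -6   0   0   0   2   4   4   2   1   0  -1   1   0   0  -1]
 [  0   1   0  -1   0  -1  -2  -9 -11  -4   0   0  -1   6  18  16   2  -1   0   1  -1   0  -1   1]
 [  0   1  -1   1  -2  -4  -4  -3   0   0   0  -1   1   8  21  16   4   0   0   1   0   1  -1   0]
 [  0   0   0   1  -7 -21 -27  -7   2   0   1   1   1   3   8   6   2  -1   1   0  -1   0  -1   0]
2
[[ -2  -1   0   0  -1  -1   0   0   0   0   1   0]
 [ -1   1  -1   0   0  -1   0   0   0  -1   0   0]
 [  1   0   0   0  -1   0   0  -1   0  -1   0   0]
 [  0   0   1   0   0   5  50  25   1  -1 -26   0]
 [ -1   0   0   1   0   5  59  54   2   2  18  -1]
 [  0   2   0   1   0   1  10   8  -1   1   0   0]
 [  1   0   0   1 
[... 617 characters left out ...]
  -2   0   0  -2   0  -1  -1   0]
 [  0   0   2  28  56  55  28  25   0 -26 -26   0]
 [ -1  -1   2  29  34  60  58  54   4  20  18   0]
 [  0   1   0   5   5   8   9   9  -1   2   0   0]
 [  0   0  -1   2   1   1   0   0  -1   0  -2   0]
 [  0  -1   0   1   3   0   2  -1   0  -3   0   0]]
5
[[ -2  -2  -1   1  -1  -1   0   0   1   0   0   0]
 [  0   0   0   0   0  -1   0  -1  -1  -1  -1   0]
 [  0   0   0  -1  -1   0   0  -1   0  -2   0   0]
 [  0   0   4  52  56  55  28  24  -1 -27 -26   0]
 [ -1   0   2  31  35  60  59  54   4  20  17   0]
 [  1   0   0   5   5   8   9   8   0   2   0   0]
 [  0   0   0   0   0   0   0   0   0  -1  -2   0]
 [  0  -1   0   0   3   0   0  -1   0  -3  -1   0]]
```

```bash
python3 - <<'E'
from h import *
np.set_printoptions(linewidth=200,suppress=True)
for k in(1,2,3,4,5):
    z=dict(np.load(f'top{k}.npz')); a=(z['frame'].astype(float) if k==1 else z['avg'])[165:174,343:352]
    print(k);print(np.hstack([a.mean(2).round().astype(int),np.full((9,1),-1),(a[...,1]-.5*a[...,0]-.5*a[...,2]).round().astype(int)]))
E
```

```text
1
[[118 128 130 131 132 131 128 126 128  -1   2   4   4   4   4   2   4   4   2]
 [116 127 129 130 131 129 128 129 128  -1   3   4   3   2   4   4   2   4   2]
 [125 129 129 128 129 129 129 130 130  -1   2   4   4   3   5   4   2   2   4]
 [131 123 123 118 114 117 125 129 131  -1   4   3   4   6  10   8   5   3   4]
 [123 108 104  94  90  97 113 129 132  -1   4   2   4  13  24  20  10   4   4]
 [ 93  87  89  74  72  80 101 127 131  -1   2   1   8  24  36  30  14   4   3]
 [ 64  68  72  64  63  72  94 122 128  -1   0   4  10  28  38  30  11   4   4]
 [ 55  58  60  58  57  64  83 104 115  -1   0   2   8  17  26  20   4   2   2]
 [ 52  58  66  63  54  58  68  78  92  -1   0   1   2   4   6   5   1   2   2]]
2
[[127 123 126 130 131 130 128 128 128  -1   4   4   3   4   4   4   4   4   3]
 [117 104 109 126 132 130 129 128 128  -1   3   2   3   4   3   3   4   4   4]
 [104  77  94 122 127 128 129 129 130  -1   3   2   2   4   4   3   4   3   3]
 [106  76  93 114 114 117 125 130 131  -1   3   2   3   6  10   8   4   3   3]
 [109  87  91  91  91  97 114 129 132  -1   2   2   4  14  24  20  1
[... 1769 characters left out ...]
29 130 131 130 128 127 128  -1   4   4   3   4   3   3   4   4   3]
 [129 129 128 130 131 131 129 128 128  -1   4   4   4   4   3   3   4   4   4]
 [131 129 129 128 127 125 126 129 129  -1   4   3   3   4   4   3   3   4   3]
 [134 123 123 118 107  98 109 127 132  -1   4   3   4   6   9   7   3   3   4]
 [123 108 104  94  82  76  97 125 133  -1   3   2   4  13  25  22   9   3   4]
 [ 93  87  88  73  68  72  96 125 132  -1   2   2   7  24  39  32  13   4   4]
 [ 64  66  72  63  65  71  93 122 128  -1   1   3  11  27  39  30  10   4   4]
 [ 54  58  62  57  57  66  84 105 116  -1   0   2   8  18  26  18   5   2   3]
 [ 52  58  66  62  53  57  67  78  91  -1   0   0   2   3   7   6   1   1   2]]
```

Cross-checks on the present tilt: TCP depth gives 0.137, the scene tip shift about 0.14, and the index is at 0.134–0.141. That agrees, so I'm keeping still for the rest of the hold.

{"op": "drive_tool", "data": {
  "deltas": [
    {"hand":0,"offset":[0,0,0],"angular":[0,0,0]},
    {"hand":0,"offset":[0,0,0],"angular":[0,0,0]},
    {"hand":0,"offset":[0,0,0],"angular":[0,0,0]},
    {"hand":0,"offset":[0,0,0],"angular":[0,0,0]},
    {"hand":0,"offset":[0,0,0],"angular":[0,0,0]},
    {"hand":0,"offset":[0,0,0],"angular":[0,0,0]},
    {"hand":0,"offset":[0,0,0],"angular":[0,0,0]},
    {"hand":0,"offset":[0,0,0],"angular":[0,0,0]}
  ]
}}

```text
time: 9.05
tool_pos: [0.4367, -0.0476, 0.0682]
tcp_rot: [2.664, 1.664, -0.001]
wrist_force: [-2.6, -6.1, 6.1]
width: -0.001
```

{"op": "drive_tool", "data": {
  "deltas": [
    {"hand":0,"offset":[0,0,0],"angular":[0,0,0]},
    {"hand":0,"offset":[0,0,0],"angular":[0,0,0]},
    {"hand":0,"offset":[0,0,0],"angular":[0,0,0]},
    {"hand":0,"offset":[0,0,0],"angular":[0,0,0]},
    {"hand":0,"offset":[0,0,0],"angular":[0,0,0]},
    {"hand":0,"offset":[0,0,0],"angular":[0,0,0]}
  ]
}}

```text
time: 9.8
tool_pos: [0.4367, -0.0476, 0.0682]
tcp_rot: [2.664, 1.664, -0.001]
wrist_force: [-2.6, -6.0, 6.0]
width: 0.002
```

{"op": "drive_tool", "data": {
  "deltas": [
    {"hand":0,"offset":[0,0,0.3],"angular":[0,0,0]},
    {"hand":0,"offset":[0,0,0.8],"angular":[0,0,0]},
    {"hand":0,"offset":[0,0,1.4],"angular":[0,0,0]},
    {"hand":0,"offset":[0,0,2.2],"angular":[0,0,0]},
    {"hand":0,"offset":[0,0,4],"angular":[0,0,0]},
    {"hand":0,"offset":[0,0,7],"angular":[0,0,0]},
    {"hand":0,"offset":[0,0,10],"angular":[0,0,0]},
    {"hand":0,"offset":[0,-4,13],"angular":[0,0,0]}
  ]
}}

```text
time: 10.8
tool_pos: [0.4368, -0.0857, 0.1993]
tcp_rot: [-2.661, -1.668, -0.002]
wrist_force: [0.8, 0.6, -0.1]
width: -0.005
```

{"op": "drive_tool", "data": {
  "deltas": [
    {"hand":0,"offset":[0,-4,0],"angular":[0,0,0]},
    {"hand":0,"offset":[0,-8,0],"angular":[0,0,0]},
    {"hand":0,"offset":[0,-12,0],"angular":[0,0,0]},
    {"hand":0,"offset":[0,-16,0],"angular":[0,0,0]},
    {"hand":0,"offset":[0,-20,0],"angular":[0,0,0]},
    {"hand":0,"offset":[0,-22,0],"angular":[0,0,0]},
    {"hand":0,"offset":[0,-22,0],"angular":[0,0,0]},
    {"hand":0,"offset":[0,-22,0],"angular":[0,0,0]}
  ]
}}

```text
time: 11.8
tool_pos: [0.4367, -0.3059, 0.1978]
tcp_rot: [-2.664, -1.663, -0.0]
wrist_force: [0.0, -0.2, 0.4]
width: 0.003
```

```bash
python3 look.py 6; python3 - <<'E'
from h import *
o=[]
for n in('scene','top'):
    r=dict(np.load(f'{n}0.npz'))['frame'].astype(float); a=dict(np.load(f'{n}6.npz'))['avg']
    d=np.abs(r-a).mean(2); m=d[160:265,262:395] if n=='scene' else d[158:270,272:385]
    print(n,m.max(),(m>12).sum(), np.abs(m).mean())
a=dict(np.load('scene6.npz'))['avg'][165:260,260:390].astype(np.uint8)
b=dict(np.load('top6.npz'))['avg'][155:275,270:390].astype(np.uint8)
cv2.imwrite('pics/end.png',np.hstack([cv2.resize(a,(410,300),interpolation=cv2.INTER_CUBIC),cv2.resize(b,(300,300),interpolation=cv2.INTER_CUBIC)]))
E
```

```text
12.2 [ 0.43688739 -0.30662556  0.19810338] [ 0.48694447 -0.04340208  0.70565719]
scene 6.75 0 1.529669411624299
top 15.416666666666666 2925 10.344513801095658
```

View pics/end.png

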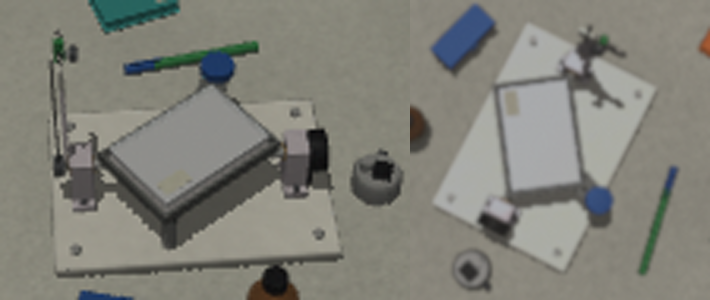

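The end picture shows the tray level, the pad and pointer back at rest, and the dish, index and neighbours unmoved. The scene image matches the start pixel for pixel (largest difference 6.75 of 255).

```bash
python3 -c "
from workcell import bot
print(bot.finish_job())"
```

```text
the job is handed in; nothing more can be done
None
```

I pressed the blue pad down with the closed fingertips in small steps until the pointer stood at the green index. I held it there for about 2.8 s without pressing further, then lifted off so the spring brought the tray back level. I handed the job in about 12 s into the 40 s allowed.

- **Angle reached:** about 0.137 rad from the fingertip depth, and about 0.14 rad from how far the pointer tip moved in the scene view. The green index measures 0.134–0.141 rad, relative to the pointer's own rest position.
- **Uncertainty:** at the end the clip partly hid the pointer in the top view. I judge the match good to about 0.01 rad, not better. My first estimate of the index, 0.125 rad from the corrected stand position, was lower than these; I went by the direct comparison of pointer and index instead.
- **Forces:** about 6 N downward and 6–7 N sideways on the pad in the force readings, far below the limits.
- **Left as found:** the final scene picture matches the first one around the stand, so the tray is level and the dish, index and neighbouring things are unmoved. The top picture differs from its first one by about 10 of 255 levels on average. I took that for an even brightness change, since it shows nothing moved. The robot is clear, with wrist force near zero.

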